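Build up the sieve stack on the shaker

ROBOT

A 6-joint arm with a two-finger parallel gripper is mounted at the origin on a cart in front of the work surface, level with it; the furniture and walls round the work are solid. World frame = base frame: x ahead of the robot, y to its left, z up, the work surface at z = 0. Lengths are in m, angles in rad, forces in N, time in s.
With the tool pointing down it reaches from about 0.375 to 0.9 m from the base axis. Payload 3.1 kg.
Tool frame: the origin (TCP) lies at the very end of the fingers, on their centre line; the grasp point (between the pads) lies 19 mm behind it (manip.pinch_z is the distance from the TCP to the grasp point, in m); z points along the fingers, y is the line along which they close (so a half turn about z gives the same grasp; the last joint's range is limited). The gripper opens to 85 mm and grips with 20 to 120 N. Pads are 22 mm wide; open, the fingers measure 114 mm over their backs; the gripper's body (76 mm by 85 mm) begins 54 mm behind the grasp point. The pads swing forward as they close: fully open they stand 13 mm farther back than shut.
Start: joints at [-1.522, 0.527, 1.433, -0, 1.181, -0.178], TCP at [0.141, -0.609, 0.231] pointing down, gripper open.
Joint ranges: [-3.08, 3.08], [-0.75, 2.2], [0.22, 2.44], [-1.43, 4.57], [0, 2.65], [-2.85, 2.85]. Speed limits (rad/s): [2.79, 2.79, 3.14, 3.14, 3.14, 3.14].

INTERFACE

Orientations are given as a unit quaternion [x, y, z, w].
In Python, from station import manip gives the robot as it stands.
- The arm moves only by the tool servo_tool, never from a script. Its argument "commands" is one flat list of numbers, 7 for each row, row after row: the shift along the tool's x, y, z each as a share of 500 mm, from -1 to 1, then the turn, a rotation vector about the tool's x, y, z each as a share of 360 degrees, from -1 to 1, then the opening, from -1 (shut) to 1 (fully open). In form: [dx, dy, dz, rx, ry, rz, claw, dx, dy, dz, rx, ry, rz, claw, ...]. A call has 1 to 12 rows; each row shifts and turns the commanded pose from where the row before left it, along the tool's axes as they then stand; what a row does not reach is not made up. A row lasts 1/12 s, in which the tool goes at most 41.7 mm and 7.16 degrees, less where a joint would pass 70% of its speed; a pose out of reach is approached as far as the arm can. A call with a number of a shift or a turn outside -1 to 1 is refused whole. A call with a gripper value outside its range is refused whole. The fingers move at their own pace and stop on an object; "force" is the grip in N (left out, the last holds). Time passes only in rows, so rows that do not move let the fingers close. It gives the time, the measured TCP pose, the force, the opening and the grip force at its end, in the units of the state.
- manip.sense(): the state, without advancing time (a new reading comes with each control period).
- manip.snapshot(name): name is "scene" or "side" or "wrist"; returns a dict with "img" (480x640x3 uint8, red, green, blue), "mtx" (3x3 intrinsics, pixels), "world_to_cam" (4x4, takes a point from world to camera coordinates). Camera axes: x right, y up, looking along -z (the intrinsics and any distortion apply to the point x, -y, -z); pixel columns grow to the right and rows downward; lengths in m; the calibration is good to about 2 mm. A picture is of the moment at which its call begins. There is no depth.
- manip.sign_off(): hands the job in; it is judged then, once.
Trained networks look in a picture, given as the dict that the camera call returned (one of the last four; its "shot" number tells which), for a name from the list of things; names that differ only in an ending like _2 or _b are one class to them, and where a whole thing is asked for, a point or a joint stands for the part that bears it (a point fixed in the world has none). Each returns a list of dicts, best first, with "conf" (0 to 1); they miss things now and then, are a little off and sometimes report something else, mostly with a low value. They report only what shows in the picture. A call takes as long as a camera call.
- manip.look_for(picture, query): "box" ([left, top, width, height] in pixels, round what is visible of it).
- manip.silhouettes(picture, query): "pixels" (480x640 bool, what is visible of it) and "box" ([left, top, width, height] in pixels, round what is visible of it).
The state is a dict: "t": time; "q": joint angles; "qd": joint speeds; "tau": joint torques, N m; "tcp_pos": TCP position; "tool_rot": TCP orientation; "force": force on the tool from outside, world axes, zero at the start; "ft_torque": the same for the moment, N m; "finger_gap": opening from 0.0 (shut) to 1.0 (fully open); "gripper_force": force on a finger pad.
Only numpy, scipy, OpenCV 4.12 (cv2) and the standard library are available. Lean on these libraries where they do the work, as an engineer would, in place of code of your own. Each camera call takes 0.05 s, during which the arm holds its last target. There are 200 camera calls.

TASK

Get the sieve shaker ready for a grading run: build the stack up from the bottom on its receiver cup, one piece at a time, first the fine (blue) sieve, then the medium (yellow) one, then the coarse (red) one, and the lid on top. Every piece must be upright and seated fully home in the piece below; keep the pieces upright on the way and leave the flask, the wash bottle and the roll of tape where they are.

Things in the scene. Friction and masses are not known exactly. Their poses are not given: they have to be found in the camera images.
- receiver_rim (a point): Sieve shaker, fixed: round white housing 92 mm across, 26 mm high, with a small grey control nose at its -x side reaching 60 mm from the axis. On it a plain steel receiver cup, 62 mm across outside, mouth 56 mm wide, 14 mm deep, its rim 52 mm above the bench. This point: centre of the mouth at rim height; z up
- fine_center (a point): Fine sieve: blue collar, close mesh. Round steel frame, 62 mm across, 48 mm high, rim up. Its lowest 6 mm is a spigot, 51 mm across tapering to 44, that drops into the 56 mm mouth of the piece below until the 62 mm shoulder rests on that rim: each sieve adds 42 mm. Collar wall 3 mm, well 18 mm deep to the mesh, solid below. 0.08 to 0.15 kg. Grasp across the outside, here or up to 12 mm higher. Point: on the axis, 24 mm above its underside; z up
- medium_center (a point): Medium sieve: yellow collar, middling mesh. Round steel frame, 62 mm across, 48 mm high, rim up. Its lowest 6 mm is a spigot, 51 mm across tapering to 44, that drops into the 56 mm mouth of the piece below until the 62 mm shoulder rests on that rim: each sieve adds 42 mm. Collar wall 3 mm, well 18 mm deep to the mesh, solid below. 0.08 to 0.15 kg. Grasp across the outside, here or up to 12 mm higher. Point: on the axis, 24 mm above its underside; z up
- coarse_center (a point): Coarse sieve: red collar, wide mesh. Round steel frame, 62 mm across, 48 mm high, rim up. Its lowest 6 mm is a spigot, 51 mm across tapering to 44, that drops into the 56 mm mouth of the piece below until the 62 mm shoulder rests on that rim: each sieve adds 42 mm. Collar wall 3 mm, well 18 mm deep to the mesh, solid below. 0.08 to 0.15 kg. Grasp across the outside, here or up to 12 mm higher. Point: on the axis, 24 mm above its underside; z up
- lid_knob (a point): Lid: steel disc 62 mm across, 6 mm thick, on a 6 mm spigot like the sieves' (51 tapering to 44 mm), with a 12 mm stem and a green round knob, 20 mm across, 28 to 49 mm above the underside. Seated, the disc rests on the rim below. Grasp the knob. 0.06 to 0.13 kg. Point: on the axis at mid-knob, 38 mm above the spigot's underside, 32 mm above the disc's; z up
- flask_center (a point): Bystander: conical glass flask with red-brown stopper, 64 mm wide, 106 mm high, standing loose among the parts; leave it alone. This point: on its axis, half-way up
- wash_center (a point): Bystander: white wash bottle with blue cap and bent spout, 65 x 84 mm and 183 mm high, standing loose at the right; leave it alone. This point: on its axis, half-way up
- tape_center (a point): Bystander: roll of green tape lying loose and flat on the bench, 70 mm wide, 18 mm high; leave it alone. This point: its centre, half-way up

How it is judged:
By the outcome, as a careful person would: the job done as asked, in the order asked, and still so for the second after the job is handed in, with the robot touching nothing.
It also fails if it takes over 109 s, if anything falls off the work surface, if the arm or the gripper's body presses on something with over 40 N, if the wrist force passes 120 N, or if a joint passes its speed limit or range.

## Working session

There is one attempt and no reset: what is moved stays moved. The work goes in short steps, Python scripts to look and compute and a tool call to move; the robot and the scene stay as the last step left them, time stands still between calls to the robot, and variables do not carry over. Pictures are saved under pics/ and viewed, at most 14 in all, crops included, and the job is handed in when it is done.

Besides the shell and the picture viewer there is one more tool, called by a JSON object that holds its "api" and its "payload", one argument or row to a line. servo_tool: Moves the arm, as the interface text tells. Its arguments: {"type":"object","properties":{"commands":{"type":"array"},"force":{"type":"number"}},"required":["commands"]}

```bash
mkdir -p pics; ls; python3 - <<'E'
from station import manip
import cv2,numpy as np
s=manip.sense();print(s)
ims=[]
for n in("scene","side"):
    p=manip.snapshot(n);cv2.imwrite(f"pics/{n}0.png",p["img"][:,:,::-1])
    print(n,p["mtx"].tolist(),np.round(p["world_to_cam"],4).tolist(),[k for k in p])
    for q in["receiver_rim","fine_center","medium_center","coarse_center","lid_knob","flask_center","wash_center","tape_center"]:
        print(q,[(np.round(d["box"]).tolist(),round(d["conf"],2)) for d in manip.look_for(p,q)[:2]])
E
```

```text
pics
{'t': 0.0, 'q': array([-1.52253113e+00,  5.28493529e-01,  1.43393886e+00,  5.45614364e-06,
        1.18140995e+00, -1.78493463e-01]), 'qd': array([-0.00041815,  0.00023278,  0.00172965,  0.00045305,  0.00063695,
       -0.00031078]), 'tau': array([ 1.03628890e-04, -4.42345154e+01, -1.78024077e+01, -2.26874954e-04,
        8.42226378e-03,  2.71257790e-07]), 'tcp_pos': array([ 0.14051062, -0.60824134,  0.2303052 ]), 'tool_rot': array([ 9.93578935e-01,  1.13135468e-01,  7.57088499e-05, -1.12229627e-03]), 'force': array([ 0.29392714,  0.2719739 , -0.59927014]), 'ft_torque': array([-0.02130688, -0.05710475, -0.02008164]), 'gripper_force': 0.0, 'finger_gap': 0.9981466369897035}
scene [[533.9408534144849, 0.0, 329.6497262131578], [0.0, 533.9408534144849, 234.34541367677943], [0.0, 0.0, 1.0]] [[0.6856, -0.728, 0.0046, -0.3915], [0.4151, 0.3961, 0.819, -0.2569], [-0.5981, -0.5596, 0.5737, -1.1955], [0.0, 0.0, 0.0, 1.0]] ['img', 'mtx', 'world_to_cam', 'shot']
receiver_rim []
fine_center []
medium_center [([366.0, 240.0, 20.0, 25.0], 0.67)]
coarse_center [([378.0, 293.0, 25.0, 31.0], 0.91)
[... 176 characters left out ...]
29.0, 19.0], 0.69)]
side [[498.03369729314113, 0.0, 310.5094502747776], [0.0, 498.03369729314113, 235.84086591144685], [0.0, 0.0, 1.0]] [[0.9999, -0.0027, 0.0099, -0.499], [-0.0062, 0.6121, 0.7907, -0.0184], [-0.0082, -0.7908, 0.6121, -1.3751], [0.0, 0.0, 0.0, 1.0]] ['img', 'mtx', 'world_to_cam', 'shot']
receiver_rim [([314.0, 164.0, 34.0, 26.0], 0.73)]
fine_center [([341.0, 300.0, 30.0, 35.0], 0.73)]
medium_center [([344.0, 254.0, 21.0, 33.0], 0.83)]
coarse_center [([272.0, 303.0, 35.0, 35.0], 0.62)]
lid_knob [([283.0, 262.0, 25.0, 27.0], 0.89)]
flask_center [([282.0, 158.0, 20.0, 39.0], 0.66)]
wash_center [([312.0, 317.0, 38.0, 83.0], 0.69)]
tape_center [([272.0, 217.0, 22.0, 23.0], 0.83)]
```

```bash
python3 - <<'E'
import cv2
a=cv2.imread("pics/scene0.png")[170:370,230:530];cv2.imwrite("pics/scene0c.png",cv2.resize(a,(800,533),interpolation=cv2.INTER_CUBIC))
a=cv2.imread("pics/side0.png")[120:420,200:500];cv2.imwrite("pics/side0c.png",cv2.resize(a,(600,600),interpolation=cv2.INTER_CUBIC))
E
```

```text
(no output)
```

View pics/scene0c.png

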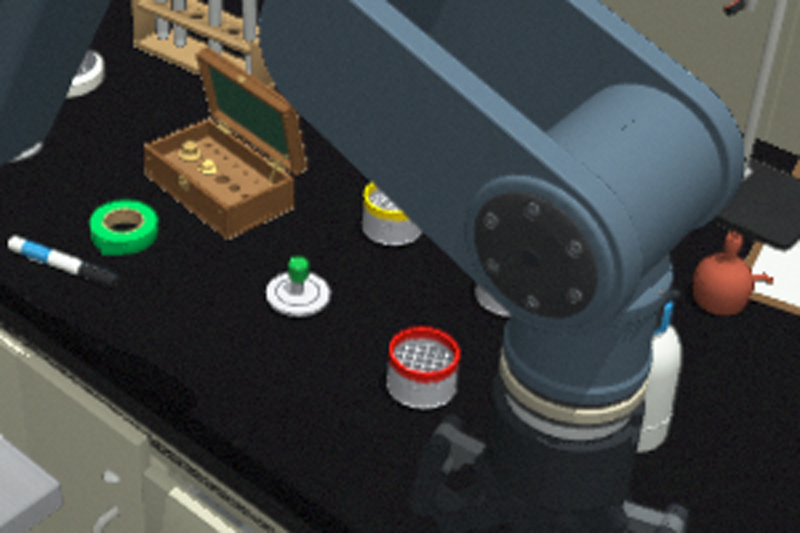

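View pics/side0c.png

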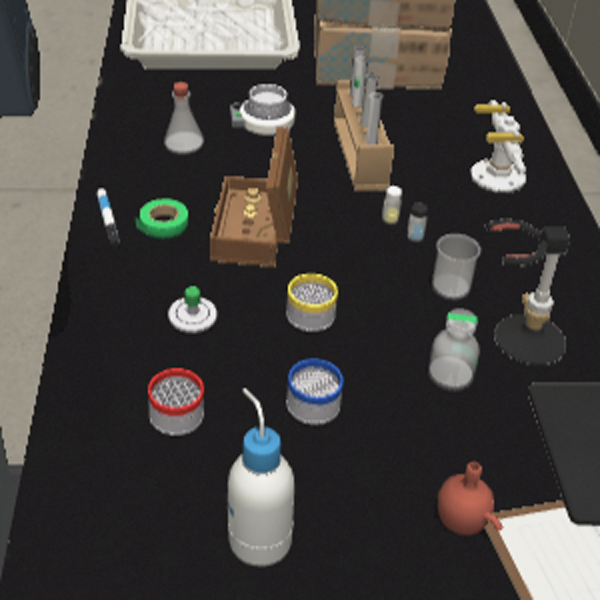

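The scene view shows the arm hiding blue and the receiver. The side view shows everything: red ≈(288,320), blue ≈(357,315), yellow ≈(355,270), lid ≈(296,275), receiver mouth ≈(334,168), flask left of receiver ≈(292,180) and wash bottle ≈(330,360).

```bash
cat > h.py <<'E'
from station import manip
import cv2,numpy as np
from scipy.optimize import least_squares
from scipy.spatial.transform import Rotation as R
Q=["receiver_rim","fine_center","medium_center","coarse_center","lid_knob","flask_center","wash_center","tape_center"]
# (radius,z) rings of visible outline
S={"sieve":[(.031,.048),(.031,.006)],"lid_knob":[(.031,.006),(.031,.012),(.010,.049),(.006,.049)],"flask_center":[(.032,0),(.012,.106)],
 "wash_center":[(.0325,0),(.0325,.1)],"tape_center":[(.035,0),(.035,.018)],"receiver_rim":[(.031,.052)]}
a=np.linspace(0,2*np.pi,60,endpoint=False)
def proj(p,X):
    X=np.atleast_2d(X);c=X@p["world_to_cam"][:3,:3].T+p["world_to_cam"][:3,3]
    c=c*[1,-1,-1];u=c@p["mtx"].T;return u[:,:2]/u[:,2:]
def ray(p,uv,z):
    M=p["world_to_cam"];d=np.linalg.inv(p["mtx"])@[uv[0],uv[1],1];d=M[:3,:3].T@(d*[1,-1,-1]);o=-M[:3,:3].T@M[:3,3]
    return o+d*(z-o[2])/d[2]
def rings(s,x,y):return np.vstack([np.c_[x+r*np.cos(a),y+r*np.sin(a),0*a+z] for r,z in s])
def fitbox(p,box,s,x0,zoff=0):
    s=[(r,z+zoff) for r,z in s]
    def f(v):
        q=proj(p,rings(s,*v));return np.r_[q.min(0),q.max(0)]-[box[0],box[1],box[0]+box[2],box[1]+box[3]]
    r=least_squares(f,x0);return r.x,np.round(r.fun,1)
def mbox(m):
    x,y=np.where(m)[::-1];return [x.min(),y.min(),x.max()-x.min()+1,y.max()-y.min()+1]
E
cat > a.py <<'E'
from h import *
p=manip.snapshot("side")
for q in Q:
    s=S.get(q,S["sieve"])
    for d in manip.silhouettes(p,q)[:1]:
        b=mbox(d["pixels"]);x0=ray(p,(b[0]+b[2]/2,b[1]+b[3]/2),.03)[:2]
        x,r=fitbox(p,b,s,x0);print(q,round(d["conf"],2),b,np.round(x0,3),np.round(x,4),r)
E
python3 a.py
```

```text
receiver_rim 0.81 [np.int64(315), np.int64(163), np.int64(33), np.int64(24)] [0.568 0.319] [0.5654 0.28  ] [ 6.7  7.3 -6.7 -6.5]
fine_center 0.6 [np.int64(342), np.int64(299), np.int64(30), np.int64(33)] [ 0.603 -0.297] [ 0.6031 -0.2938] [ 0.7  0.  -0.7  0. ]
medium_center 0.58 [np.int64(343), np.int64(258), np.int64(26), np.int64(27)] [ 0.612 -0.148] [ 0.6121 -0.1442] [ 0.1 -1.1 -0.1  1. ]
coarse_center 0.85 [np.int64(274), np.int64(304), np.int64(28), np.int64(33)] [ 0.448 -0.313] [ 0.4478 -0.3099] [ 0.  -0.3 -0.   0.2]
lid_knob 0.92 [np.int64(284), np.int64(264), np.int64(25), np.int64(22)] [ 0.464 -0.162] [ 0.4632 -0.1489] [ 0.2 -1.  -0.2  1. ]
flask_center 0.6 [np.int64(283), np.int64(162), np.int64(18), np.int64(34)] [0.44  0.292] [0.4407 0.264 ] [-1.  -1.5  1.   1.3]
wash_center 0.61 [np.int64(313), np.int64(315), np.int64(34), np.int64(87)] [ 0.538 -0.418] [ 0.5356 -0.4361] [  0.   15.4  -0.  -13.9]
tape_center 0.75 [np.int64(268), np.int64(219), np.int64(25), np.int64(20)] [0.416 0.026] [0.4139 0.055 ] [ 0.1  0.1 -0.1 -0.1]
```

{"api": "servo_tool", "payload": {
  "commands": [0, 0, 0, 0, 0, 0.018, 1, 0, 0, 0, 0, 0, 0.018, 1, 0.066, -0.045, 0, 0, 0, 0, 1, 0.066, -0.045, 0, 0, 0, 0, 1, 0.066, -0.045, 0, 0, 0, 0, 1, 0.066, -0.045, 0, 0, 0, 0, 1, 0.066, -0.045, 0, 0, 0, 0, 1, 0.066, -0.045, 0, 0, 0, 0, 1, 0.066, -0.045, 0, 0, 0, 0, 1, 0.066, -0.045, 0, 0, 0, 0, 1, 0.066, -0.045, 0, 0, 0, 0, 1, 0.066, -0.045, 0, 0, 0, 0, 1]
}}

```text
t: 2.35
tcp_pos: [0.4719, -0.3824, 0.2315]
tool_rot: [1.0, 0.0, 0.0, 0.0]
force: [0.7, -0.5, 0.8]
finger_gap: 0.999
gripper_force: 0.0
```

{"api": "servo_tool", "payload": {
  "commands": [0.066, -0.045, 0, 0, 0, 0, 1, 0.066, -0.045, 0, 0, 0, 0, 1, 0.066, -0.045, 0, 0, 0, 0, 1, 0.066, -0.045, 0, 0, 0, 0, 1, 0, 0, 0, 0, 0, 0, 1, 0, 0, 0, 0, 0, 0, 1]
}}

```text
t: 2.85
tcp_pos: [0.6039, -0.2918, 0.231]
tool_rot: [1.0, 0.002, -0.0, 0.0]
force: [-0.2, 0.1, -0.5]
finger_gap: 0.999
gripper_force: 0.0
```

```bash
cat > w.py <<'E'
from h import *
import sys
n=sys.argv[1]
s=manip.sense();print(s["t"],s["tcp_pos"],R.from_quat(s["tool_rot"]).as_euler("zyx",True))
ps={c:manip.snapshot(c) for c in("wrist","scene","side")}
for c,p in ps.items():
    cv2.imwrite(f"pics/{n}_{c}.png",p["img"][:,:,::-1])
    for q in sys.argv[2:]:
        sh=S.get(q,S["sieve"])
        for d in manip.silhouettes(p,q)[:1]:
            b=mbox(d["pixels"]);x0=ray(p,(b[0]+b[2]/2,b[1]+b[3]/2),.03)[:2]
            x,r=fitbox(p,b,sh,x0);print(c,q,round(d["conf"],2),[int(i) for i in b],np.round(x,4),r)
E
python3 w.py b fine_center receiver_rim medium_center coarse_center lid_knob
```

```text
2.85 [ 0.60388834 -0.29177898  0.23095683] [-2.79937498e-01 -8.67464295e-03  1.79989380e+02]
wrist fine_center 0.74 [282, 172, 78, 83] [ 0.6013 -0.2909] [-0.4  0.1  0.4 -0. ]
wrist receiver_rim 0.49 [478, 247, 162, 143] [ 0.5193 -0.4882] [ 43.3  34.2 -43.  -39.8]
wrist medium_center 0.84 [87, 162, 97, 83] [ 0.6091 -0.1393] [ 0.2  0.2 -0.2 -0.2]
wrist coarse_center 0.61 [305, 338, 69, 84] [ 0.4437 -0.3079] [-0.6 -0.3  0.6  0.4]
wrist lid_knob 0.38 [87, 162, 97, 83] [ 0.6047 -0.129 ] [ 11.2   5.3 -11.5  -6.3]
scene fine_center 0.81 [408, 261, 26, 28] [ 0.5978 -0.2965] [-0. -0.  0.  0.]
scene receiver_rim 0.86 [236, 181, 33, 28] [0.5303 0.2882] [ 6.4  9.3 -6.4 -8.4]
scene medium_center 0.94 [366, 237, 23, 25] [ 0.6062 -0.1462] [-0.3 -0.5  0.3  0.4]
scene coarse_center 0.61 [375, 293, 28, 31] [ 0.4421 -0.3144] [ 0.3  0.  -0.3  0. ]
scene lid_knob 0.75 [330, 268, 22, 20] [ 0.4549 -0.1496] [-1.  -1.8  1.   1.6]
side fine_center 0.67 [344, 299, 28, 33] [ 0.6054 -0.2937] [-0.3  0.   0.3 -0. ]
side receiver_rim 0.76 [315, 162, 33, 25] [0.5655 0.2829] [ 6.7  7.9 -6.7 -7. ]
side medium_center 0.69 [344, 258, 25, 27] [ 0.6133 -0.1441] [-0.4 -1.1  0.4  1. ]
side coarse_center 0.71 [274, 304, 28, 34] [ 0.4478 -0.3115] [-0.   0.2  0.  -0.2]
side lid_knob 0.77 [284, 263, 25, 23] [ 0.4632 -0.1471] [ 0.2 -0.5 -0.2  0.5]
```

{"api": "servo_tool", "payload": {
  "commands": [-0.005, -0.002, 0.07, 0, 0, 0, 1, 0, 0, 0.07, 0, 0, 0, 1, 0, 0, 0.07, 0, 0, 0, 1, 0, 0, 0.07, 0, 0, 0, 1, 0, 0, 0.06, 0, 0, 0, 1, 0, 0, 0.05, 0, 0, 0, 1, 0, 0, 0.03, 0, 0, 0, 1, 0, 0, 0.02, 0, 0, 0, 1, 0, 0, 0, 0, 0, 0, 1],
  "force": 40
}}

```text
t: 4.5
tcp_pos: [0.599, -0.292, 0.0094]
tool_rot: [1.0, 0.0, -0.001, -0.001]
force: [-0.2, -0.0, -0.6]
finger_gap: 0.997
gripper_force: 0.0
```

{"api": "servo_tool", "payload": {
  "commands": [0, 0, 0, 0, 0, 0, -1, 0, 0, 0, 0, 0, 0, -1, 0, 0, 0, 0, 0, 0, -1, 0, 0, 0, 0, 0, 0, -1, 0, 0, 0, 0, 0, 0, -1, 0, 0, 0, 0, 0, 0, -1],
  "force": 40
}}

```text
t: 5.0
tcp_pos: [0.6013, -0.2936, 0.0136]
tool_rot: [1.0, 0.0, 0.002, 0.001]
force: [0.4, 0.2, 5.6]
finger_gap: 0.705
gripper_force: 44.0
```

{"api": "servo_tool", "payload": {
  "commands": [0, 0, -0.02, 0, 0, 0, -1, 0, 0, -0.04, 0, 0, 0, -1, 0, 0, -0.06, 0, 0, 0, -1, 0, 0, -0.07, 0, 0, 0, -1, 0, 0, -0.07, 0, 0, 0, -1, 0, 0, -0.07, 0, 0, 0, -1, 0, 0, -0.06, 0, 0, 0, -1, 0, 0, -0.04, 0, 0, 0, -1, 0, 0, 0, 0, 0, 0, -1]
}}

```text
t: 5.75
tcp_pos: [0.6022, -0.2942, 0.233]
tool_rot: [1.0, 0.0, 0.005, 0.003]
force: [-0.2, -1.2, -0.3]
finger_gap: 0.71
gripper_force: 43.5
```

```bash
cat > r.py <<'E'
from h import *
for c in("scene","side"):
    p=manip.snapshot(c)
    for d in manip.silhouettes(p,"receiver_rim")[:1]:
        b=mbox(d["pixels"])
        def f(v):
            X=np.vstack([rings([(.046,0),(.046,.026),(.031,.052)],*v),[[v[0]-.06,v[1]+i*.01,z] for i in(-1,1) for z in (.005,.022)]])
            q=proj(p,X);return np.r_[q.min(0),q.max(0)]-[b[0],b[1],b[0]+b[2],b[1]+b[3]]
        r=least_squares(f,[.56,.29]);print(c,b,r.x,np.round(r.fun,1))
E
python3 r.py; python3 w.py c fine_center
```

```text
scene [np.int64(236), np.int64(181), np.int64(33), np.int64(28)] [0.56551392 0.32916182] [ 0.6  0.8 -0.7 -0.7]
side [np.int64(315), np.int64(162), np.int64(32), np.int64(25)] [0.5739386  0.33743447] [-0.3 -0.5  0.2  0.4]
5.95 [ 0.59858734 -0.29178623  0.22451326] [-3.51998995e-02 -1.86612758e-01 -1.79867692e+02]
wrist fine_center 0.6 [215, 224, 213, 208] [ 0.4954 -0.2909] [ 69.4  59.4 -69.2 -62.7]
scene fine_center 0.59 [416, 192, 25, 28] [ 0.8887 -0.1187] [ 1.6  3.  -1.6 -2.7]
side fine_center 0.76 [347, 226, 33, 35] [ 0.6407 -0.0329] [ 4.4  4.5 -4.3 -3.9]
```

{"api": "servo_tool", "payload": {
  "commands": [-0.005, -0.04, 0, 0, 0, 0, -1, -0.005, -0.07, 0, 0, 0, 0, -1, -0.005, -0.08, 0, 0, 0, 0, -1, -0.005, -0.08, 0, 0, 0, 0, -1, -0.005, -0.08, 0, 0, 0, 0, -1, -0.005, -0.08, 0, 0, 0, 0, -1, -0.005, -0.08, 0, 0, 0, 0, -1, -0.005, -0.08, 0, 0, 0, 0, -1, -0.005, -0.08, 0, 0, 0, 0, -1, -0.005, -0.08, 0, 0, 0, 0, -1, -0.005, -0.08, 0, 0, 0, 0, -1, -0.005, -0.08, 0, 0, 0, 0, -1]
}}

```text
t: 7.25
tcp_pos: [0.5692, 0.1642, 0.2261]
tool_rot: [1.0, 0.0, -0.0, 0.0]
force: [1.5, -0.4, -1.2]
finger_gap: 0.707
gripper_force: 43.6
```

{"api": "servo_tool", "payload": {
  "commands": [0, -0.07, 0, 0, 0, 0, -1, 0, -0.05, 0, 0, 0, 0, -1, 0, 0, 0, 0, 0, 0, -1, 0, 0, 0, 0, 0, 0, -1, 0, 0, 0, 0, 0, 0, -1]
}}

```text
t: 7.67
tcp_pos: [0.5694, 0.2218, 0.2259]
tool_rot: [1.0, 0.0, -0.0, 0.0]
force: [-0.2, -0.4, -0.5]
finger_gap: 0.708
gripper_force: 43.6
```

```bash
python3 w.py d fine_center receiver_rim; python3 -c "
from h import *
p=manip.snapshot('side')
print(ray(p,(385,212),0),ray(p,(380,145),.15))"
```

```text
7.6667 [0.56940662 0.22177941 0.22592974] [-5.13844095e-02 -4.19649469e-02  1.79951486e+02]
wrist fine_center 0.58 [215, 224, 212, 207] [0.4666 0.2226] [ 68.9  59.1 -68.9 -62.3]
wrist receiver_rim 0.76 [126, 149, 113, 125] [0.5734 0.3281] [ 15.6  20.9 -15.7 -23.9]
scene fine_center 0.53 [263, 132, 22, 23] [0.8558 0.5547] [ 2.4  3.  -2.4 -2.6]
scene receiver_rim 0.98 [237, 182, 32, 26] [0.5315 0.2873] [ 5.9  8.2 -5.9 -7.4]
side fine_center 0.86 [326, 119, 23, 22] [0.6022 0.6531] [ 3.1  2.4 -3.  -2.1]
side receiver_rim 0.89 [315, 162, 33, 25] [0.5655 0.2829] [ 6.7  7.9 -6.7 -7. ]
[0.72430519 0.15487265 0.        ] [0.71104414 0.29766002 0.15      ]
```

View pics/d_wrist.png

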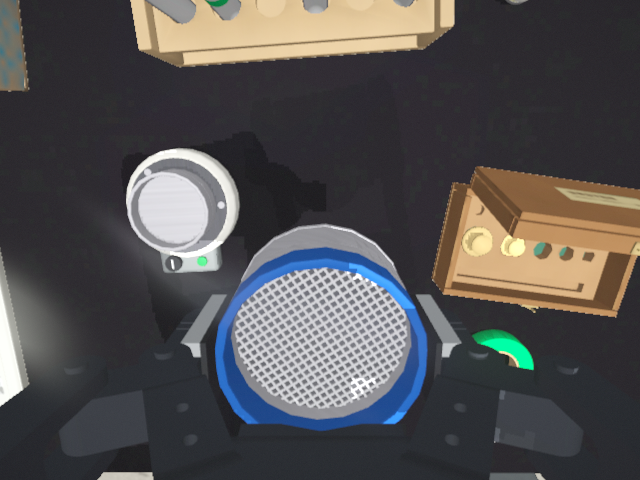

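The wrist view shows the receiver cup (mouth ≈(172,207)) free of clutter, and the blue sieve held upright and centred at ≈(321,340).

```bash
cat > fit.py <<'E'
from h import *
p=manip.snapshot("wrist")
d=manip.silhouettes(p,"receiver_rim")[0];b=mbox(d["pixels"])
def f(v):
    q=proj(p,rings([(.046,.0),(.046,.026),(.031,.052)],*v));return np.r_[q.min(0),q.max(0)[0]]-[b[0],b[1],b[0]+b[2]]
r=least_squares(f,[.57,.333]);print(b,r.x,r.fun)
im=p["img"][:,:,::-1].copy()
h=cv2.cvtColor(im,cv2.COLOR_BGR2HSV);m=cv2.inRange(h,(105,150,60),(125,255,255));m=cv2.morphologyEx(m,cv2.MORPH_OPEN,np.ones((3,3)))
c=max(cv2.findContours(m,cv2.RETR_EXTERNAL,cv2.CHAIN_APPROX_NONE)[0],key=cv2.contourArea)
hb=cv2.boundingRect(c);print("blue",hb)
def g(v):
    q=proj(p,rings([(.031,v[2])],v[0],v[1]));return np.r_[q.min(0),q.max(0)]-[hb[0],hb[1],hb[0]+hb[2],hb[1]+hb[3]]
s=manip.sense();rr=least_squares(g,[*s["tcp_pos"][:2],.25]);print(s["tcp_pos"],rr.x,rr.fun)
c=im[130:290,100:270];k=4;c=cv2.resize(c,None,fx=k,fy=k,interpolation=cv2.INTER_CUBIC)
for R_,z,col in((.031,.052,(0,0,255)),(.028,.052,(0,255,255)),(.046,.026,(0,255,0))):
    q=(proj(p,rings([(R_,z)],*r.x))-[100,130])*k+k/2;cv2.polylines(c,[q.astype(int)],True,col,1)
cv2.imwrite("pics/fit1.png",c[:600])
E
python3 fit.py
```

```text
[np.int64(127), np.int64(149), np.int64(113), np.int64(125)] [0.57150484 0.33830219] [-2.25834872  0.16565289  2.42791014]
blue (215, 249, 212, 182)
[0.56960421 0.22212814 0.22636671] [0.57190704 0.22269286 0.25525361] [ 2.40805056 -2.51002389 -2.40623438  2.84916301]
```

View pics/fit1.png

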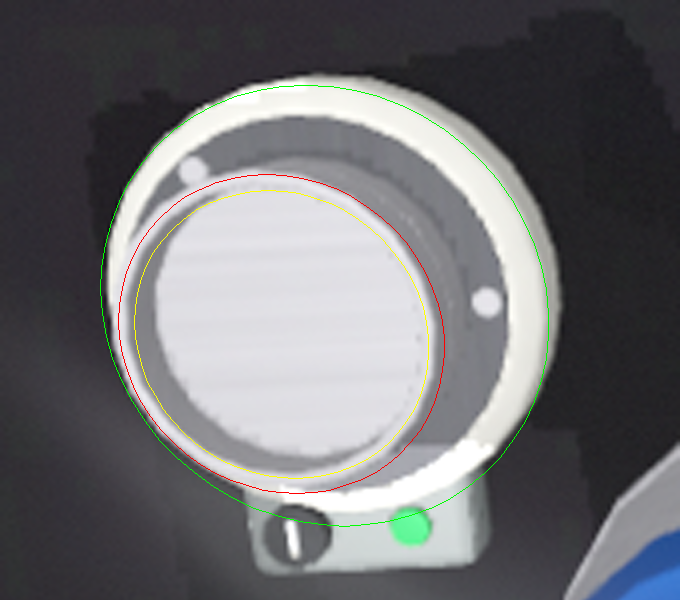

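The overlay fits the cup rim within about 1 px: left and right extents suggest roughly 0.8 mm more in +y.

```bash
cat > held.py <<'E'
from h import *
import sys
lo,hi=eval(sys.argv[1]); up=float(sys.argv[2])
p=manip.snapshot("wrist");s=manip.sense();h=cv2.cvtColor(p["img"],cv2.COLOR_RGB2HSV)
m=cv2.morphologyEx(cv2.inRange(h,lo,hi),cv2.MORPH_OPEN,np.ones((3,3)))
m[:200]=0
c=max(cv2.findContours(m,cv2.RETR_EXTERNAL,cv2.CHAIN_APPROX_NONE)[0],key=cv2.contourArea);b=cv2.boundingRect(c)
def g(v):
    q=proj(p,rings([(.031,s["tcp_pos"][2]+up)],*v));return np.r_[q.min(0),q.max(0)[0]]-[b[0],b[1],b[0]+b[2]]
r=least_squares(g,s["tcp_pos"][:2]);print(s["t"],b,s["tcp_pos"],"held-tcp",np.round(r.x-s["tcp_pos"][:2],4),np.round(r.fun,1))
E
python3 held.py "((105,150,60),(125,255,255))" .036
```

```text
8.3167 (215, 248, 212, 183) [0.5696036  0.22220593 0.22634587] held-tcp [0.0037 0.0007] [-3.9  0.5  3.9]
```

{"api": "servo_tool", "payload": {
  "commands": [0, -0.04, 0, 0, 0, 0, -1, 0, -0.07, 0, 0, 0, 0, -1, 0, -0.07, 0, 0, 0, 0, -1, 0, -0.052, 0.03, 0, 0, 0, -1, 0, 0, 0.06, 0, 0, 0, -1, 0, 0, 0.07, 0, 0, 0, -1, 0, 0, 0.06, 0, 0, 0, -1, 0, 0, 0.04, 0, 0, 0, -1, 0, 0, 0.03, 0, 0, 0, -1, 0, 0, 0.01, 0, 0, 0, -1, 0, 0, 0, 0, 0, 0, -1, 0, 0, 0, 0, 0, 0, -1]
}}

```text
t: 9.32
tcp_pos: [0.57, 0.3385, 0.0768]
tool_rot: [1.0, 0.0, 0.0, -0.0]
force: [-0.1, -0.4, -0.7]
finger_gap: 0.712
gripper_force: 43.7
```

```bash
python3 - <<'E'
from h import *
s=manip.sense();print(s["t"],s["tcp_pos"],s["force"])
ims=[]
for c,(x,y) in(("scene",(252,190)),("side",(331,165))):
    p=manip.snapshot(c);im=p["img"][:,:,::-1].copy()
    ims.append(cv2.resize(im[y-35:y+35,x-35:x+35],(390,390),interpolation=cv2.INTER_CUBIC))
cv2.imwrite("pics/e.png",np.hstack(ims))
E
```

```text
9.3167 [0.57003343 0.33854647 0.07681668] [-0.1138367  -0.39207242 -0.67094158]
```

View pics/e.png

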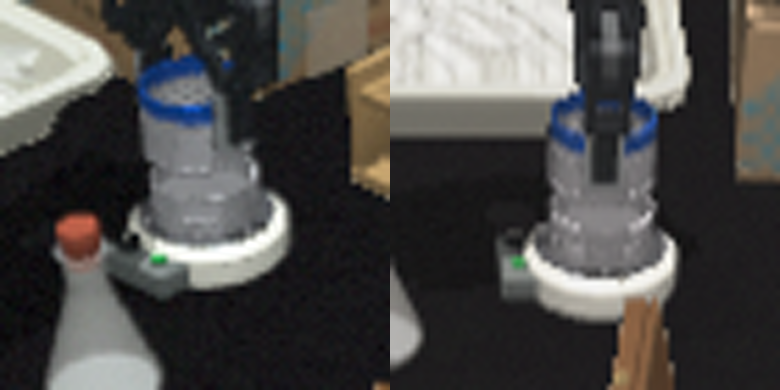

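The sieve hangs centred just over the cup in both views (the left lean in the scene view matches perspective).

{"api": "servo_tool", "payload": {
  "commands": [0, 0, 0.01, 0, 0, 0, -1, 0, 0, 0.01, 0, 0, 0, -1, 0, 0, 0.006, 0, 0, 0, -1, 0, 0, 0.006, 0, 0, 0, -1, 0, 0, 0, 0, 0, 0, -1, 0, 0, 0, 0, 0, 0, -1]
}}

```text
t: 9.92
tcp_pos: [0.5694, 0.3382, 0.0601]
tool_rot: [1.0, 0.0, -0.0, 0.0]
force: [-0.5, 0.5, -0.7]
finger_gap: 0.708
gripper_force: 43.6
```

{"api": "servo_tool", "payload": {
  "commands": [0, 0, 0.002, 0, 0, 0, -1, 0, 0, 0.002, 0, 0, 0, -1, 0, 0, 0.002, 0, 0, 0, -1, 0, 0, 0, 0, 0, 0, -1, 0, 0, 0, 0, 0, 0, -1]
}}

```text
t: 10.33
tcp_pos: [0.5696, 0.3383, 0.0595]
tool_rot: [1.0, 0.0, 0.0, 0.0]
force: [-2.4, -1.6, 10.2]
finger_gap: 0.709
gripper_force: 44.9
```

{"api": "servo_tool", "payload": {
  "commands": [0, 0, 0, 0, 0, 0, 1, 0, 0, 0, 0, 0, 0, 1, 0, 0, 0, 0, 0, 0, 1, 0, 0, 0, 0, 0, 0, 1, 0, 0, -0.03, 0, 0, 0, 1, 0, 0, -0.06, 0, 0, 0, 1, 0, 0, -0.07, 0, 0, 0, 1, 0, 0, -0.07, 0, 0, 0, 1, 0, 0, -0.06, 0, 0, 0, 1, 0, 0.04, -0.03, 0, 0, 0, 1, 0, 0.06, 0, 0, 0, 0, 1, 0, 0, 0, 0, 0, 0, 1]
}}

```text
t: 11.33
tcp_pos: [0.5702, 0.2846, 0.2188]
tool_rot: [1.0, -0.001, 0.001, 0.001]
force: [-0.1, 0.3, -0.3]
finger_gap: 1.003
gripper_force: 0.0
```

```bash
cat > stk.py <<'E'
from h import *
import sys
n=sys.argv[1]
s=manip.sense();print(s["t"],s["tcp_pos"])
ims=[]
for c,(x,y) in(("wrist",(320,200)),("scene",(252,175)),("side",(331,150))):
    p=manip.snapshot(c);im=p["img"][:,:,::-1].copy();r=140 if c=="wrist" else 45
    im=im[y-r:y+r,x-r:x+r] if c!="wrist" else im[:400,120:520]
    ims.append(cv2.resize(im,(266,266) if 0 else (260,260),interpolation=cv2.INTER_CUBIC))
cv2.imwrite(f"pics/{n}.png",np.hstack(ims))
E
python3 stk.py f
```

```text
11.3333 [0.57017638 0.28457705 0.2188039 ]
```

View pics/f.png

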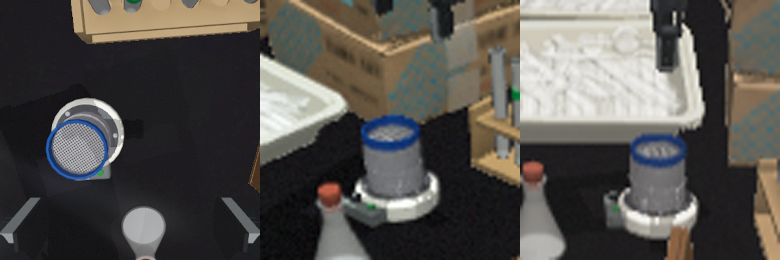

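Blue is seated and upright on the receiver, with the flask undisturbed.

```bash
cat > rim.py <<'E'
from h import *
import sys
HS={"b":((105,150,60),(125,255,255)),"y":((22,150,80),(34,255,255)),"r":((0,170,80),(5,255,255))}
def rim(col,z,x0,img="wrist"):
    p=manip.snapshot(img);m=cv2.inRange(cv2.cvtColor(p["img"],cv2.COLOR_RGB2HSV),*HS[col])
    cs=[c for c in cv2.findContours(m,cv2.RETR_EXTERNAL,cv2.CHAIN_APPROX_NONE)[0] if cv2.contourArea(c)>200 or len(c)>60]
    u=proj(p,[[*x0,z]])[0]
    c=min(cs,key=lambda c:np.linalg.norm(cv2.boundingRect(c)[:2]+np.array(cv2.boundingRect(c)[2:])/2-u));b=cv2.boundingRect(c)
    def g(v):
        q=proj(p,rings([(.031,z),(.031,z-.008)],*v));return np.r_[q.min(0),q.max(0)]-[b[0],b[1],b[0]+b[2],b[1]+b[3]]
    r=least_squares(g,x0);print(col,b,np.round(r.x,4),np.round(r.fun,1))
s=manip.sense();print(s["t"],s["tcp_pos"])
a=sys.argv
for i in range(1,len(a),4): rim(a[i],float(a[i+1]),[float(a[i+2]),float(a[i+3])])
E
python3 rim.py b .094 .5715 .339
```

```text
11.4833 [0.56934216 0.28817473 0.21690941]
b (195, 182, 97, 94) [0.5701 0.3395] [ 0.1 -0.4 -0.2  0.4]
```

{"api": "servo_tool", "payload": {
  "commands": [0.003, 0.04, 0, 0, 0, 0, 1, 0.007, 0.075, 0, 0, 0, 0, 1, 0.007, 0.08, 0, 0, 0, 0, 1, 0.007, 0.08, 0, 0, 0, 0, 1, 0.007, 0.08, 0, 0, 0, 0, 1, 0.007, 0.08, 0, 0, 0, 0, 1, 0.007, 0.08, 0, 0, 0, 0, 1, 0.007, 0.08, 0, 0, 0, 0, 1, 0.007, 0.08, 0, 0, 0, 0, 1, 0.007, 0.08, 0, 0, 0, 0, 1, 0.007, 0.07, 0, 0, 0, 0, 1, 0.005, 0.03, 0, 0, 0, 0, 1]
}}

```text
t: 12.53
tcp_pos: [0.6097, -0.1434, 0.2166]
tool_rot: [1.0, -0.001, 0.0, 0.001]
force: [-0.0, 0.5, 0.2]
finger_gap: 0.998
gripper_force: 0.0
```

{"api": "servo_tool", "payload": {
  "commands": [0, 0, 0, 0, 0, 0, 1, 0, 0, 0, 0, 0, 0, 1, 0, 0, 0, 0, 0, 0, 1]
}}

```text
t: 12.78
tcp_pos: [0.6085, -0.1373, 0.2166]
tool_rot: [1.0, 0.001, -0.001, -0.001]
force: [0.7, -0.7, -0.7]
finger_gap: 1.0
gripper_force: 0.0
```

```bash
python3 rim.py y .048 .609 -.142; python3 w.py g medium_center | grep wrist
```

```text
12.7833 [ 0.60850398 -0.13727971  0.21663601]
y (285, 174, 82, 82) [ 0.6092 -0.1398] [-0.2 -0.   0.2  0.1]
wrist medium_center 0.59 [285, 170, 82, 87] [ 0.6086 -0.1395] [-0.2  0.3  0.2 -0.3]
```

{"api": "servo_tool", "payload": {
  "commands": [0.001, 0.005, 0.04, 0, 0, 0, 1, 0, 0, 0.07, 0, 0, 0, 1, 0, 0, 0.07, 0, 0, 0, 1, 0, 0, 0.07, 0, 0, 0, 1, 0, 0, 0.07, 0, 0, 0, 1, 0, 0, 0.05, 0, 0, 0, 1, 0, 0, 0.03, 0, 0, 0, 1, 0, 0, 0.01, 0, 0, 0, 1, 0, 0, 0, 0, 0, 0, 1, 0, 0, 0, 0, 0, 0, 1]
}}

```text
t: 13.97
tcp_pos: [0.61, -0.1418, 0.013]
tool_rot: [1.0, 0.0, 0.001, 0.0]
force: [-0.0, -0.7, 0.5]
finger_gap: 1.001
gripper_force: 0.0
```

{"api": "servo_tool", "payload": {
  "commands": [0, 0, 0, 0, 0, 0, -1, 0, 0, 0, 0, 0, 0, -1, 0, 0, 0, 0, 0, 0, -1, 0, 0, 0, 0, 0, 0, -1, 0, 0, 0, 0, 0, 0, -1, 0, 0, 0, 0, 0, 0, -1, 0, 0, 0, 0, 0, 0, -1],
  "force": 40
}}

```text
t: 14.55
tcp_pos: [0.6105, -0.142, 0.0145]
tool_rot: [1.0, 0.0, 0.002, 0.001]
force: [-0.4, 1.2, 6.3]
finger_gap: 0.714
gripper_force: 43.3
```

{"api": "servo_tool", "payload": {
  "commands": [0, 0, -0.02, 0, 0, 0, -1, 0, 0, -0.04, 0, 0, 0, -1, 0, 0, -0.06, 0, 0, 0, -1, 0, 0, -0.07, 0, 0, 0, -1, 0, 0, -0.07, 0, 0, 0, -1, 0, 0, -0.07, 0, 0, 0, -1, 0, 0, -0.06, 0, 0, 0, -1, 0, 0, -0.04, 0, 0, 0, -1, 0, 0, 0, 0, 0, 0, -1]
}}

```text
t: 15.3
tcp_pos: [0.6121, -0.1428, 0.234]
tool_rot: [1.0, 0.0, 0.006, 0.002]
force: [0.8, -1.0, -0.4]
finger_gap: 0.719
gripper_force: 43.8
```

{"api": "servo_tool", "payload": {
  "commands": [-0.006, -0.04, 0, 0, 0, 0, -1, -0.006, -0.07, 0, 0, 0, 0, -1, -0.006, -0.08, 0, 0, 0, 0, -1, -0.006, -0.08, 0, 0, 0, 0, -1, -0.006, -0.08, 0, 0, 0, 0, -1, -0.006, -0.08, 0, 0, 0, 0, -1, -0.006, -0.08, 0, 0, 0, 0, -1, -0.006, -0.08, 0, 0, 0, 0, -1, -0.006, -0.08, 0, 0, 0, 0, -1, -0.006, -0.08, 0, 0, 0, 0, -1, -0.006, -0.08, 0, 0, 0, 0, -1, -0.006, -0.07, 0, 0, 0, 0, -1]
}}

```text
t: 16.3
tcp_pos: [0.5714, 0.3106, 0.2263]
tool_rot: [1.0, 0.001, -0.001, 0.0]
force: [0.2, 1.1, -1.0]
finger_gap: 0.721
gripper_force: 43.8
```

{"api": "servo_tool", "payload": {
  "commands": [-0.006, -0.04, 0, 0, 0, 0, -1, 0, -0.023, 0, 0, 0, 0, -1, 0, 0, 0, 0, 0, 0, -1, 0, 0, 0, 0, 0, 0, -1, 0, 0, 0, 0, 0, 0, -1]
}}

```text
t: 16.72
tcp_pos: [0.5701, 0.338, 0.2269]
tool_rot: [1.0, -0.0, -0.0, 0.001]
force: [-0.1, -0.5, -0.7]
finger_gap: 0.717
gripper_force: 43.8
```

```bash
python3 held.py "((22,150,80),(34,255,255))" .0343
```

```text
16.7667 (215, 252, 212, 179) [0.5703069  0.3378508  0.22704454] held-tcp [0.002 0.001] [-2.3  0.3  2.3]
```

{"api": "servo_tool", "payload": {
  "commands": [0, 0, 0.04, 0, 0, 0, -1, 0, 0, 0.06, 0, 0, 0, -1, 0, 0, 0.06, 0, 0, 0, -1, 0, 0, 0.04, 0, 0, 0, -1, 0, 0, 0.02, 0, 0, 0, -1, 0, 0, 0.01, 0, 0, 0, -1, 0, 0, 0.006, 0, 0, 0, -1, 0, 0, 0.006, 0, 0, 0, -1, 0, 0, 0, 0, 0, 0, -1, 0, 0, 0, 0, 0, 0, -1]
}}

```text
t: 17.6
tcp_pos: [0.5708, 0.34, 0.1076]
tool_rot: [1.0, 0.0, 0.001, -0.0]
force: [0.6, 0.0, -0.7]
finger_gap: 0.719
gripper_force: 43.8
```

{"api": "servo_tool", "payload": {
  "commands": [0, 0, 0.004, 0, 0, 0, -1, 0, 0, 0.003, 0, 0, 0, -1, 0, 0, 0, 0, 0, 0, -1, 0, 0, 0, 0, 0, 0, -1]
}}

```text
t: 17.93
tcp_pos: [0.5699, 0.3399, 0.1029]
tool_rot: [1.0, 0.0, 0.0, -0.0]
force: [0.4, -0.5, -0.8]
finger_gap: 0.721
gripper_force: 43.8
```

{"api": "servo_tool", "payload": {
  "commands": [0, 0, 0.002, 0, 0, 0, -1, 0, 0, 0.002, 0, 0, 0, -1, 0, 0, 0.001, 0, 0, 0, -1, 0, 0, 0, 0, 0, 0, -1, 0, 0, 0, 0, 0, 0, -1]
}}

```text
t: 18.35
tcp_pos: [0.5702, 0.34, 0.1024]
tool_rot: [1.0, 0.0, 0.001, -0.0]
force: [-3.0, -0.9, 8.9]
finger_gap: 0.717
gripper_force: 44.7
```

{"api": "servo_tool", "payload": {
  "commands": [0, 0, 0, 0, 0, 0, 1, 0, 0, 0, 0, 0, 0, 1, 0, 0, 0, 0, 0, 0, 1, 0, 0, 0, 0, 0, 0, 1, 0, 0, -0.03, 0, 0, 0, 1, 0, 0, -0.06, 0, 0, 0, 1, 0, 0, -0.07, 0, 0, 0, 1, 0, 0, -0.05, 0, 0, 0, 1, 0, 0.03, -0.02, 0, 0, 0, 1, 0, 0.05, 0, 0, 0, 0, 1, 0, 0.03, 0, 0, 0, 0, 1, 0, 0, 0, 0, 0, 0, 1]
}}

```text
t: 19.35
tcp_pos: [0.5692, 0.2808, 0.2141]
tool_rot: [1.0, -0.001, -0.002, 0.001]
force: [-0.6, -0.0, -0.3]
finger_gap: 0.999
gripper_force: 0.0
```

```bash
python3 rim.py y .136 .5715 .339; python3 stk.py g2
```

```text
19.35 [0.56916056 0.28080587 0.21405914]
y (155, 193, 115, 111) [0.5693 0.341 ] [-0.4 -0.2  0.4  0.3]
19.4 [0.5692555  0.28239394 0.21392131]
```

View pics/g2.png

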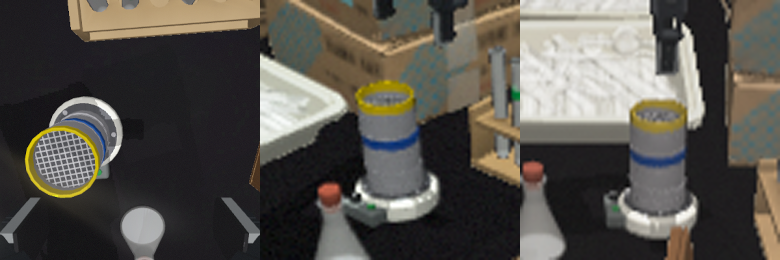

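Yellow is seated and upright on blue.

{"api": "servo_tool", "payload": {
  "commands": [-0.01, 0.04, 0, 0, 0, 0, 1, -0.016, 0.07, 0, 0, 0, 0, 1, -0.016, 0.08, 0, 0, 0, 0, 1, -0.016, 0.08, 0, 0, 0, 0, 1, -0.016, 0.08, 0, 0, 0, 0, 1, -0.016, 0.08, 0, 0, 0, 0, 1, -0.016, 0.08, 0, 0, 0, 0, 1, -0.016, 0.08, 0, 0, 0, 0, 1, -0.016, 0.08, 0, 0, 0, 0, 1, -0.016, 0.08, 0, 0, 0, 0, 1, -0.016, 0.08, 0, 0, 0, 0, 1, -0.016, 0.08, 0, 0, 0, 0, 1]
}}

```text
t: 20.55
tcp_pos: [0.4771, -0.1715, 0.215]
tool_rot: [1.0, 0.001, -0.0, -0.0]
force: [0.8, -0.8, 0.5]
finger_gap: 1.0
gripper_force: 0.0
```

{"api": "servo_tool", "payload": {
  "commands": [-0.016, 0.08, 0, 0, 0, 0, 1, -0.016, 0.08, 0, 0, 0, 0, 1, -0.016, 0.08, 0, 0, 0, 0, 1, -0.016, 0.033, 0, 0, 0, 0, 1, 0, 0, 0, 0, 0, 0, 1, 0, 0, 0, 0, 0, 0, 1, 0, 0, 0, 0, 0, 0, 1, 0, 0, 0, 0, 0, 0, 1]
}}

```text
t: 21.22
tcp_pos: [0.4458, -0.3049, 0.215]
tool_rot: [1.0, 0.001, -0.0, -0.001]
force: [-0.1, 0.6, 0.1]
finger_gap: 1.002
gripper_force: 0.0
```

```bash
python3 rim.py r .048 .444 -.309; python3 w.py h coarse_center lid_knob| grep wrist
```

```text
21.2167 [ 0.44576171 -0.30490962  0.21500681]
r (286, 177, 82, 82) [ 0.4446 -0.3082] [-0.4 -0.1  0.4  0.2]
wrist coarse_center 0.7 [286, 173, 81, 86] [ 0.4444 -0.308 ] [-0.9 -0.4  0.9  0.5]
wrist lid_knob 0.68 [90, 154, 76, 74] [ 0.4596 -0.1439] [-1.2 -0.7  1.2  0.8]
```

{"api": "servo_tool", "payload": {
  "commands": [-0.0025, 0.006, 0.04, 0, 0, 0, 1, 0, 0, 0.07, 0, 0, 0, 1, 0, 0, 0.07, 0, 0, 0, 1, 0, 0, 0.07, 0, 0, 0, 1, 0, 0, 0.07, 0, 0, 0, 1, 0, 0, 0.045, 0, 0, 0, 1, 0, 0, 0.03, 0, 0, 0, 1, 0, 0, 0.01, 0, 0, 0, 1, 0, 0, 0, 0, 0, 0, 1, 0, 0, 0, 0, 0, 0, 1]
}}

```text
t: 22.55
tcp_pos: [0.4445, -0.3102, 0.0132]
tool_rot: [1.0, 0.0, 0.0, 0.0]
force: [-0.3, 0.5, 0.3]
finger_gap: 0.997
gripper_force: 0.0
```

{"api": "servo_tool", "payload": {
  "commands": [0, 0, 0, 0, 0, 0, -1, 0, 0, 0, 0, 0, 0, -1, 0, 0, 0, 0, 0, 0, -1, 0, 0, 0, 0, 0, 0, -1, 0, 0, 0, 0, 0, 0, -1, 0, 0, 0, 0, 0, 0, -1, 0, 0, 0, 0, 0, 0, -1],
  "force": 40
}}

```text
t: 23.13
tcp_pos: [0.4448, -0.3103, 0.0145]
tool_rot: [1.0, 0.0, 0.001, 0.001]
force: [-0.1, 0.4, 5.7]
finger_gap: 0.717
gripper_force: 43.1
```

{"api": "servo_tool", "payload": {
  "commands": [0, 0, -0.02, 0, 0, 0, -1, 0, 0, -0.04, 0, 0, 0, -1, 0, 0, -0.06, 0, 0, 0, -1, 0, 0, -0.07, 0, 0, 0, -1, 0, 0, -0.07, 0, 0, 0, -1, 0, 0, -0.07, 0, 0, 0, -1, 0, 0, -0.06, 0, 0, 0, -1, 0, 0, -0.04, 0, 0, 0, -1, 0, 0, 0, 0, 0, 0, -1]
}}

```text
t: 23.88
tcp_pos: [0.4462, -0.3118, 0.2337]
tool_rot: [1.0, 0.0, 0.004, 0.004]
force: [0.3, -1.5, -0.8]
finger_gap: 0.713
gripper_force: 43.9
```

{"api": "servo_tool", "payload": {
  "commands": [0.014, -0.04, 0, 0, 0, 0, -1, 0.014, -0.07, 0, 0, 0, 0, -1, 0.014, -0.08, 0, 0, 0, 0, -1, 0.014, -0.08, 0, 0, 0, 0, -1, 0.014, -0.08, 0, 0, 0, 0, -1, 0.014, -0.08, 0, 0, 0, 0, -1, 0.014, -0.08, 0, 0, 0, 0, -1, 0.014, -0.08, 0, 0, 0, 0, -1, 0.014, -0.08, 0, 0, 0, 0, -1, 0.014, -0.08, 0, 0, 0, 0, -1, 0.014, -0.08, 0, 0, 0, 0, -1, 0.014, -0.08, 0, 0, 0, 0, -1]
}}

```text
t: 24.88
tcp_pos: [0.5267, 0.1472, 0.227]
tool_rot: [1.0, 0.0, -0.001, 0.0]
force: [1.3, 0.3, -0.1]
finger_gap: 0.713
gripper_force: 43.9
```

{"api": "servo_tool", "payload": {
  "commands": [0.014, -0.08, 0, 0, 0, 0, -1, 0.014, -0.08, 0, 0, 0, 0, -1, 0.014, -0.08, 0, 0, 0, 0, -1, 0.014, -0.08, 0, 0, 0, 0, -1, 0.014, -0.05, 0, 0, 0, 0, -1, 0.014, -0.02, 0, 0, 0, 0, -1, 0, 0, 0, 0, 0, 0, -1, 0, 0, 0, 0, 0, 0, -1, 0, 0, 0, 0, 0, 0, -1, 0, 0, 0, 0, 0, 0, -1]
}}

```text
t: 25.72
tcp_pos: [0.5691, 0.3387, 0.2274]
tool_rot: [1.0, -0.0, -0.001, 0.0]
force: [0.0, 0.1, -1.8]
finger_gap: 0.722
gripper_force: 43.9
```

```bash
python3 held.py "((0,170,80),(5,255,255))" .034
```

```text
25.7667 (215, 249, 213, 182) [0.56930718 0.33877977 0.22767319] held-tcp [0.0028 0.0006] [-1.7  0.2  1.7]
```

{"api": "servo_tool", "payload": {
  "commands": [0, -0.001, 0.03, 0, 0, 0, -1, 0, 0, 0.05, 0, 0, 0, -1, 0, 0, 0.04, 0, 0, 0, -1, 0, 0, 0.02, 0, 0, 0, -1, 0, 0, 0.008, 0, 0, 0, -1, 0, 0, 0.005, 0, 0, 0, -1, 0, 0, 0.005, 0, 0, 0, -1, 0, 0, 0.004, 0, 0, 0, -1, 0, 0, 0, 0, 0, 0, -1, 0, 0, 0, 0, 0, 0, -1]
}}

```text
t: 26.6
tcp_pos: [0.5701, 0.341, 0.1476]
tool_rot: [1.0, 0.0, 0.001, -0.0]
force: [-0.0, 0.1, -0.8]
finger_gap: 0.711
gripper_force: 43.9
```

{"api": "servo_tool", "payload": {
  "commands": [0, 0, 0.003, 0, 0, 0, -1, 0, 0, 0.003, 0, 0, 0, -1, 0, 0, 0, 0, 0, 0, -1, 0, 0, 0, 0, 0, 0, -1]
}}

```text
t: 26.93
tcp_pos: [0.5702, 0.341, 0.1446]
tool_rot: [1.0, 0.0, 0.001, -0.0]
force: [-0.2, -0.7, 3.6]
finger_gap: 0.717
gripper_force: 44.2
```

{"api": "servo_tool", "payload": {
  "commands": [0, 0, 0.001, 0, 0, 0, -1, 0, 0, 0.001, 0, 0, 0, -1, 0, 0, 0, 0, 0, 0, -1, 0, 0, 0, 0, 0, 0, -1]
}}

```text
t: 27.27
tcp_pos: [0.5703, 0.341, 0.1445]
tool_rot: [1.0, 0.0, 0.001, -0.0]
force: [-1.2, -0.7, 7.2]
finger_gap: 0.715
gripper_force: 44.7
```

{"api": "servo_tool", "payload": {
  "commands": [0, 0, 0, 0, 0, 0, 1, 0, 0, 0, 0, 0, 0, 1, 0, 0, 0, 0, 0, 0, 1, 0, 0, 0, 0, 0, 0, 1, 0, 0, -0.03, 0, 0, 0, 1, 0, 0, -0.06, 0, 0, 0, 1, 0, 0, -0.06, 0, 0, 0, 1, 0, 0, -0.05, 0, 0, 0, 1, 0, 0.03, -0.03, 0, 0, 0, 1, 0, 0.06, 0, 0, 0, 0, 1, 0, 0.03, 0, 0, 0, 0, 1, 0, 0, 0, 0, 0, 0, 1]
}}

```text
t: 28.27
tcp_pos: [0.5695, 0.2778, 0.2574]
tool_rot: [1.0, -0.001, -0.001, 0.001]
force: [-0.2, -0.2, -1.1]
finger_gap: 1.002
gripper_force: 0.0
```

{"api": "servo_tool", "payload": {
  "commands": [0, 0, 0, 0, 0, 0, 1, 0, 0, 0, 0, 0, 0, 1]
}}

```text
t: 28.43
tcp_pos: [0.5695, 0.2811, 0.2569]
tool_rot: [1.0, 0.0, -0.001, -0.0]
force: [-1.0, -0.6, -0.2]
finger_gap: 1.002
gripper_force: 0.0
```

```bash
python3 rim.py r .178 .570 .340; python3 stk.py h2
```

```text
28.4333 [0.56947165 0.28112125 0.25686793]
r (154, 192, 116, 110) [0.5702 0.3421] [ 0.3 -0.6 -0.3  0.6]
28.4833 [0.5694672  0.28147264 0.25691422]
```

View pics/h2.png

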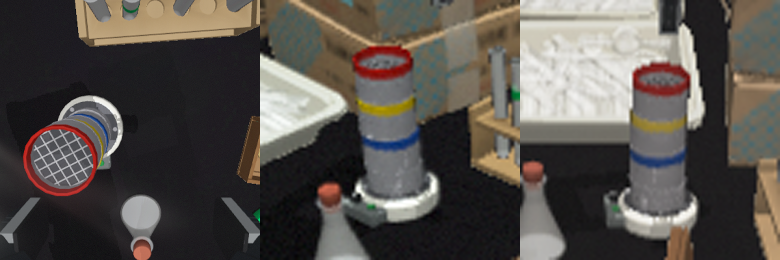

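Red is seated, and the stack of three is straight and upright.

{"api": "servo_tool", "payload": {
  "commands": [-0.01, 0.04, 0, 0, 0, 0, 1, -0.019, 0.07, 0, 0, 0, 0, 1, -0.019, 0.08, 0, 0, 0, 0, 1, -0.019, 0.08, 0, 0, 0, 0, 1, -0.019, 0.08, 0, 0, 0, 0, 1, -0.019, 0.08, 0, 0, 0, 0, 1, -0.019, 0.08, 0, 0, 0, 0, 1, -0.019, 0.08, 0, 0, 0, 0, 1, -0.019, 0.08, 0, 0, 0, 0, 1, -0.019, 0.08, 0, 0, 0, 0, 1, -0.019, 0.08, 0, 0, 0, 0, 1, -0.019, 0.024, 0, 0, 0, 0, 1]
}}

```text
t: 29.63
tcp_pos: [0.4613, -0.1513, 0.2582]
tool_rot: [1.0, -0.001, 0.001, 0.002]
force: [0.3, -0.8, -0.4]
finger_gap: 0.999
gripper_force: 0.0
```

{"api": "servo_tool", "payload": {
  "commands": [0, 0, 0.05, 0, 0, 0, 1, 0, 0, 0.05, 0, 0, 0, 1, 0, 0, 0, 0, 0, 0, 1, 0, 0, 0, 0, 0, 0, 1, 0, 0, 0, 0, 0, 0, 1]
}}

```text
t: 30.05
tcp_pos: [0.4614, -0.1462, 0.2085]
tool_rot: [1.0, 0.001, 0.001, 0.0]
force: [-0.8, 0.3, -0.1]
finger_gap: 1.0
gripper_force: 0.0
```

```bash
python3 w.py i lid_knob|grep -v s[ci]; python3 - <<'E'
from h import *
p=manip.snapshot("wrist");m=cv2.inRange(cv2.cvtColor(p["img"],cv2.COLOR_RGB2HSV),(50,120,40),(80,255,255))
for c in cv2.findContours(m,cv2.RETR_EXTERNAL,cv2.CHAIN_APPROX_NONE)[0]:
    if cv2.contourArea(c)>150:
        b=cv2.boundingRect(c);print(b,ray(p,(b[0]+b[2]/2,b[1]+b[3]/2),.0385))
print(manip.sense()["tcp_pos"])
E
```

```text
30.05 [ 0.46137613 -0.1462053   0.20854377] [-8.58011562e-02  5.91906917e-02  1.79968994e+02]
wrist lid_knob 0.78 [282, 175, 75, 75] [ 0.4591 -0.1441] [-0.4 -0.2  0.4  0.2]
(33, 222, 94, 88) [0.42258031 0.04234478 0.0385    ]
(306, 206, 26, 28) [ 0.4593406  -0.14392841  0.0385    ]
[ 0.460895   -0.14624702  0.20847913]
```

View pics/i_wrist.png

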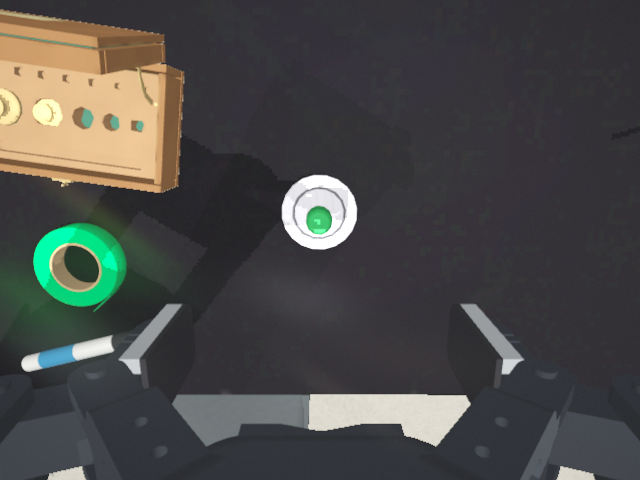

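The lid is clear, knob at ≈(319,220), disc centre ≈(319,212).

{"api": "servo_tool", "payload": {
  "commands": [-0.004, -0.0045, 0.04, 0, 0, 0, 1, 0, 0, 0.07, 0, 0, 0, 1, 0, 0, 0.07, 0, 0, 0, 1, 0, 0, 0.07, 0, 0, 0, 1, 0, 0, 0.06, 0, 0, 0, 1, 0, 0, 0.04, 0, 0, 0, 1, 0, 0, 0.02, 0, 0, 0, 1, 0, 0, 0.006, 0, 0, 0, 1, 0, 0, 0, 0, 0, 0, 1, 0, 0, 0, 0, 0, 0, 1]
}}

```text
t: 31.23
tcp_pos: [0.4593, -0.1444, 0.0207]
tool_rot: [1.0, 0.0, 0.001, 0.001]
force: [0.2, 1.2, -1.0]
finger_gap: 1.003
gripper_force: 0.0
```

{"api": "servo_tool", "payload": {
  "commands": [0, 0, 0, 0, 0, 0, -1, 0, 0, 0, 0, 0, 0, -1, 0, 0, 0, 0, 0, 0, -1, 0, 0, 0, 0, 0, 0, -1, 0, 0, 0, 0, 0, 0, -1, 0, 0, 0, 0, 0, 0, -1, 0, 0, 0, 0, 0, 0, -1, 0, 0, 0, 0, 0, 0, -1, 0, 0, 0, 0, 0, 0, -1, 0, 0, 0, 0, 0, 0, -1, 0, 0, 0, 0, 0, 0, -1, 0, 0, 0, 0, 0, 0, -1],
  "force": 50
}}

```text
t: 32.23
tcp_pos: [0.4588, -0.1443, 0.0202]
tool_rot: [1.0, 0.0, 0.0, 0.0]
force: [-1.5, -1.3, 5.2]
finger_gap: 0.213
gripper_force: 48.8
```

{"api": "servo_tool", "payload": {
  "commands": [0, 0, -0.02, 0, 0, 0, -1, 0, 0, -0.04, 0, 0, 0, -1, 0, 0, -0.06, 0, 0, 0, -1, 0, 0, -0.07, 0, 0, 0, -1, 0, 0, -0.07, 0, 0, 0, -1, 0, 0, -0.07, 0, 0, 0, -1, 0, 0, -0.07, 0, 0, 0, -1, 0, 0, -0.06, 0, 0, 0, -1, 0, 0, -0.04, 0, 0, 0, -1, 0, 0, 0, 0, 0, 0, -1, 0, 0, 0, 0, 0, 0, -1]
}}

```text
t: 33.15
tcp_pos: [0.4585, -0.1439, 0.2708]
tool_rot: [1.0, 0.0, 0.001, 0.0]
force: [-0.2, 0.6, -1.6]
finger_gap: 0.212
gripper_force: 49.0
```

{"api": "servo_tool", "payload": {
  "commands": [0.016, -0.04, 0, 0, 0, 0, -1, 0.016, -0.06, 0, 0, 0, 0, -1, 0.016, -0.075, 0, 0, 0, 0, -1, 0.016, -0.075, 0, 0, 0, 0, -1, 0.016, -0.075, 0, 0, 0, 0, -1, 0.016, -0.075, 0, 0, 0, 0, -1, 0.016, -0.075, 0, 0, 0, 0, -1, 0.016, -0.075, 0, 0, 0, 0, -1, 0.016, -0.075, 0, 0, 0, 0, -1, 0.016, -0.075, 0, 0, 0, 0, -1, 0.016, -0.075, 0, 0, 0, 0, -1, 0.016, -0.075, 0, 0, 0, 0, -1]
}}

```text
t: 34.15
tcp_pos: [0.5526, 0.2826, 0.2668]
tool_rot: [1.0, 0.0, -0.003, 0.001]
force: [0.7, -0.9, -1.0]
finger_gap: 0.21
gripper_force: 49.1
```

{"api": "servo_tool", "payload": {
  "commands": [0.016, -0.06, 0, 0, 0, 0, -1, 0.014, -0.04, 0, 0, 0, 0, -1, 0, -0.021, 0, 0, 0, 0, -1, 0, 0, 0, 0, 0, 0, -1, 0, 0, 0, 0, 0, 0, -1, 0, 0, 0, 0, 0, 0, -1]
}}

```text
t: 34.65
tcp_pos: [0.5683, 0.3399, 0.2688]
tool_rot: [1.0, -0.0, -0.001, 0.001]
force: [-0.8, -0.4, -0.6]
finger_gap: 0.213
gripper_force: 49.1
```

```bash
python3 - <<'E'
from h import *
s=manip.sense();print(s["t"],s["tcp_pos"],s["force"],s["finger_gap"])
ims=[]
for c,(x,y) in(("wrist",(320,240)),("scene",(252,155)),("side",(331,130))):
    p=manip.snapshot(c);im=p["img"][:,:,::-1].copy();r=240 if c=="wrist" else 50
    ims.append(cv2.resize(im[y-r:y+r,x-r:x+r],(266,266),interpolation=cv2.INTER_CUBIC))
    for d in manip.silhouettes(p,"lid_knob")[:1]:
        b=mbox(d["pixels"]);t=s["tcp_pos"];x,f=fitbox(p,b,[(.031,.006),(.031,.012)] if c=="wrist" else S["lid_knob"],t[:2],t[2]-.0205);print(c,[int(i) for i in b],x,f)
cv2.imwrite("pics/j.png",np.hstack(ims))
E
```

```text
34.65 [0.56834558 0.33987447 0.26876949] [-0.81189861 -0.38232814 -0.64742235] 0.21336816786522278
wrist [243, 221, 159, 153] [0.5683691  0.34010821] [-0.7  0.2  0.7 -0.1]
scene [237, 114, 21, 17] [0.56139923 0.3229804 ] [-0.2 -1.4  0.2  1.3]
side [326, 102, 20, 10] [0.5719163  0.29963264] [-0.6 -5.2  0.6  4.7]
```

View pics/j.png

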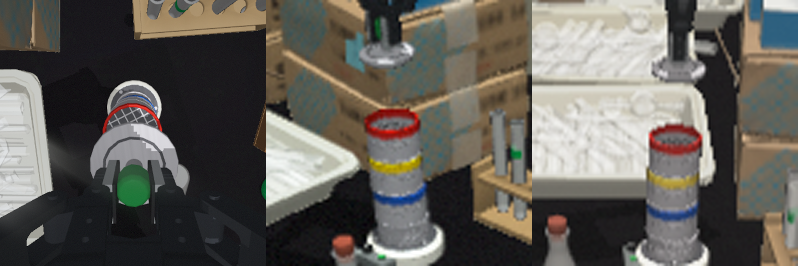

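The lid is held level just above the stack.

{"api": "servo_tool", "payload": {
  "commands": [0.003, -0.003, 0.03, 0, 0, 0, -1, 0, 0, 0.04, 0, 0, 0, -1, 0, 0, 0.03, 0, 0, 0, -1, 0, 0, 0.02, 0, 0, 0, -1, 0, 0, 0.008, 0, 0, 0, -1, 0, 0, 0.006, 0, 0, 0, -1, 0, 0, 0.004, 0, 0, 0, -1, 0, 0, 0.004, 0, 0, 0, -1, 0, 0, 0, 0, 0, 0, -1, 0, 0, 0, 0, 0, 0, -1]
}}

```text
t: 35.78
tcp_pos: [0.5711, 0.3432, 0.1995]
tool_rot: [1.0, 0.0, 0.001, -0.0]
force: [0.2, 0.4, -1.3]
finger_gap: 0.212
gripper_force: 49.1
```

{"api": "servo_tool", "payload": {
  "commands": [0, 0, 0.004, 0, 0, 0, -1, 0, 0, 0.004, 0, 0, 0, -1, 0, 0, 0, 0, 0, 0, -1, 0, 0, 0, 0, 0, 0, -1]
}}

```text
t: 36.12
tcp_pos: [0.5706, 0.343, 0.1947]
tool_rot: [1.0, 0.0, -0.0, 0.0]
force: [-0.2, 0.4, -0.2]
finger_gap: 0.21
gripper_force: 49.1
```

{"api": "servo_tool", "payload": {
  "commands": [0, 0.002, 0.002, 0, 0, 0, -1, 0, 0, 0.002, 0, 0, 0, -1, 0, 0, 0, 0, 0, 0, -1, 0, 0, 0, 0, 0, 0, -1]
}}

```text
t: 36.45
tcp_pos: [0.5707, 0.342, 0.1927]
tool_rot: [1.0, 0.0, -0.0, 0.0]
force: [0.7, 0.8, -0.2]
finger_gap: 0.209
gripper_force: 49.1
```

{"api": "servo_tool", "payload": {
  "commands": [0, 0, 0.002, 0, 0, 0, -1, 0, 0, 0.001, 0, 0, 0, -1, 0, 0, 0, 0, 0, 0, -1, 0, 0, 0, 0, 0, 0, -1]
}}

```text
t: 36.78
tcp_pos: [0.5712, 0.3423, 0.1922]
tool_rot: [1.0, 0.0, 0.001, -0.0]
force: [-1.7, -1.0, 3.1]
finger_gap: 0.208
gripper_force: 49.5
```

{"api": "servo_tool", "payload": {
  "commands": [0, 0, 0.001, 0, 0, 0, -1, 0, 0, 0, 0, 0, 0, -1, 0, 0, 0, 0, 0, 0, 1, 0, 0, 0, 0, 0, 0, 1, 0, 0, 0, 0, 0, 0, 1, 0, 0, 0, 0, 0, 0, 1, 0, 0, 0, 0, 0, 0, 1, 0, 0, -0.02, 0, 0, 0, 1, 0, 0, -0.05, 0, 0, 0, 1, 0, 0, -0.06, 0, 0, 0, 1, 0, 0, -0.05, 0, 0, 0, 1, 0, 0, -0.03, 0, 0, 0, 1]
}}

```text
t: 37.78
tcp_pos: [0.572, 0.3426, 0.3002]
tool_rot: [1.0, 0.0, 0.003, -0.001]
force: [0.4, 0.9, 0.7]
finger_gap: 1.0
gripper_force: 0.0
```

{"api": "servo_tool", "payload": {
  "commands": [0, 0.03, 0, 0, 0, 0, 1, 0, 0.06, 0, 0, 0, 0, 1, 0, 0.07, 0, 0, 0, 0, 1, 0, 0.05, 0, 0, 0, 0, 1, 0, 0, 0, 0, 0, 0, 1, 0, 0, 0, 0, 0, 0, 1, 0, 0, 0, 0, 0, 0, 1]
}}

```text
t: 38.37
tcp_pos: [0.5705, 0.2366, 0.2953]
tool_rot: [1.0, -0.0, -0.001, -0.0]
force: [0.2, 0.7, 0.7]
finger_gap: 0.998
gripper_force: 0.0
```

```bash
python3 - <<'E'
from h import *
s=manip.sense();print(s["t"],s["tcp_pos"])
ims=[]
for c,(x,y) in(("scene",(252,160)),("side",(331,135))):
    p=manip.snapshot(c);im=p["img"][:,:,::-1].copy();r=50
    ims.append(cv2.resize(im[y-r:y+r,x-r:x+r],(400,400),interpolation=cv2.INTER_CUBIC))
    for q in("flask_center","tape_center","wash_center","lid_knob"):
        for d in manip.silhouettes(p,q)[:1]:print(c,q,[int(i) for i in mbox(d["pixels"])])
    print("pred knob top/disc",proj(p,[[.570,.341,.221],[.570,.341,.181]]))
cv2.imwrite("pics/k.png",np.hstack(ims))
E
```

```text
38.3667 [0.57046608 0.23663247 0.29526283]
scene flask_center [226, 194, 20, 37]
scene tape_center [264, 246, 25, 20]
scene wash_center [453, 276, 32, 64]
scene lid_knob [239, 136, 21, 18]
pred knob top/disc [[246.91553278 135.65696165]
 [248.02431301 147.82783119]]
side flask_center [283, 161, 18, 35]
side tape_center [268, 219, 26, 20]
side wash_center [313, 317, 34, 86]
side lid_knob [326, 117, 19, 18]
pred knob top/disc [[334.27735391 116.90231275]
 [333.77136477 129.03278209]]
```

View pics/k.png

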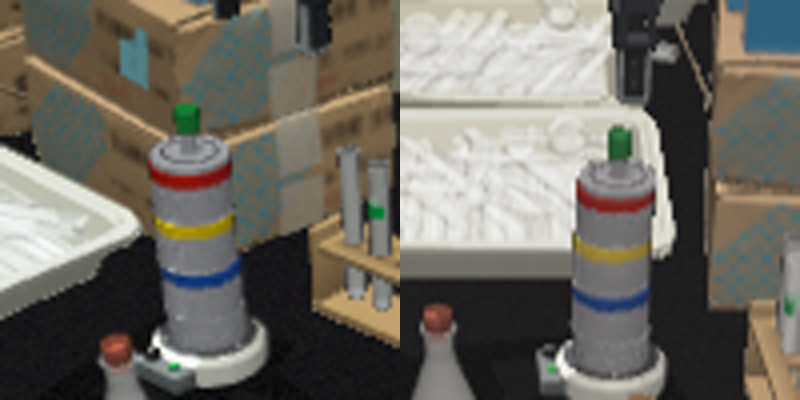

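The lid is seated level at the predicted height, the stack is straight, and the bystanders have not moved.

```bash
python3 -c "
from station import manip
print(manip.sign_off())"
```

```text
the job is handed in; nothing more can be done
None
```

The sieve stack is built and handed in at about 38 s of the 109 s allowed: blue, yellow, red and lid all look upright and seated in the final pictures, and the flask, wash bottle and tape have not moved.

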